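Stand the arched plaque in the drying rack

TASK

Take the arched ceramic plaque that leans on the small wooden easel and stand it upright, arched end up, in the empty middle slot of the wooden drying rack, between the two square tiles. Lower it all the way to the bottom of the slot before letting go, and leave the two tiles, the white cup and the bottle standing where they are.

Things in the scene. Friction and masses are not known exactly. Their poses are not given: they have to be found in the camera images.
- plaque: arched plaque: flat white ceramic slab 110 mm wide, 140 high (straight sides to 85, then a half-round top), 12 thick, 0.36 kg. Origin: centre of its bottom edge, mid-thickness; z up to the arched top, y along the width, x through the thickness (+x: front, with a rose raised 4.5 mm, 40 to 86 mm up). It starts leaning on the easel, z 30 degrees from vertical, its top towards the easel's -x.
- easel: small wooden easel, fixed: base 120 x 100 mm, 12 thick; a sloping backrest 80 mm wide reaches 80 mm up the plaque's back, so the plaque's upper 60 mm are free on both faces. Origin: at table level under the plaque's bottom edge (which rests 32 mm above the table); z up, x horizontal, from the backrest to the side the plaque faces.
- rack: wooden drying rack, fixed: block 160 (x) by 235 (y) by 40 mm high with three slots cut from above at y = +75, 0, -75 mm, each 131 mm long (x), 17 wide (y), 30 deep, closed at the ends. The outer two hold square tiles that rise to 110 mm above the table; the middle one is empty. Origin: centre of the underside; z up.
- slot_floor (a point): centre of the floor of the rack's middle slot, 10 mm above the table and 30 mm below the slot's mouth; axes as the rack's (x along the slot, y across it).
- tile_a: the square tile standing in the rack's slot on its +y side: white ceramic, 100 x 100 x 12 mm. Origin: centre of its bottom edge; z up, x across its thickness. Leave it standing.
- tile_b: the same square tile in the rack's slot on its -y side. Leave it standing.
- cup: white plastic cup, 70 mm across, 85 mm high; origin under its centre. Leave it.
- bottle: clear capped bottle, 56 mm across, 130 mm high; origin under its centre. Leave it.

How it is judged (in metres and radians):
On the way:
1. the plaque, still held in the fingers, has been lowered upright into the middle slot to within 12 mm of its floor (x of plaque in the frame of slot_floor between -0.016 and 0.016 m and y of plaque in the frame of slot_floor between -0.009 and 0.009 m and angle between plaque's own z axis and vertical below 0.2 rad and z of plaque in the frame of slot_floor below 0.012 m and contact force between the fingers and plaque above 0.5 N), for 0.1 s.
At the end, for the whole second after the job is handed in: Plaque released, at rest in the middle slot, arched end up: within 5 mm of the slot floor, 16 mm of its centre along and 9 mm across, upright and in line with the slot within 0.2 rad; both square tiles upright within 0.25 rad (x of plaque in the frame of slot_floor between -0.016 and 0.016 m and y of plaque in the frame of slot_floor between -0.009 and 0.009 m and angle between plaque's own z axis and vertical below 0.2 rad and z of plaque in the frame of slot_floor below 0.005 m and angle between the x axis of plaque and the y axis of rack, either way round below 0.2 rad and linear speed of plaque below 0.02 m/s and angle between each of tile_a, tile_b's own z axis and vertical below 0.25 rad); the robot touches nothing.
It fails at once if a square tile, the cup or the bottle pushed more than 30 mm from its place (distance of any of tile_a, tile_b, cup, bottle from where it was at the start of the episode above 0.03 m).
It fails at once if a square tile, the cup or the bottle tipped by more than 0.4 rad (angle between any of tile_a, tile_b, cup, bottle's own z axis and vertical above 0.4 rad).
It also fails if it takes over 48 s, if anything falls off the work surface, if the arm or the gripper's body presses on something with over 40 N, if the wrist force passes 120 N, or if a joint passes its speed limit or range.

ROBOT

A 6-joint arm with a two-finger parallel gripper is mounted at the origin on the work surface. World frame = base frame: x ahead of the robot, y to its left, z up, the work surface at z = 0. Lengths are in mm, angles in degrees, forces in N, time in s.
With the tool pointing down it reaches from about 300 to 850 mm from the base axis. Payload 4.2 kg.
Tool frame: the origin (TCP) lies on the centre line of the jaws, within the pads' length; the fingertips stand 14 mm ahead of it and the grasp point (between the pads) lies 5 mm behind it; z points along the fingers, y is the line along which they close (so a half turn about z gives the same grasp; the last joint's range is limited). The gripper opens to 91 mm and grips with 3 to 60 N. Pads are 32 mm wide; open, the fingers measure 118 mm over their backs; the gripper's body (76 mm by 178 mm) begins 60 mm behind the grasp point.
Start: joints at [64.057, 18.312, 89.639, -0, 72.044, -1.146], TCP at [241.167, 521.996, 227.976] pointing down, gripper open.
Joint ranges: [-177.97, 177.97], [-48.28, 115.42], [12.27, 149.76], [-77.06, 257.06], [2.81, 150.46], [-146.56, 146.56]. Speed limits (degrees/s): [147.25, 147.25, 180, 180, 180, 180].

INTERFACE

Orientations are given as [roll, pitch, yaw] about the fixed x, y, z axes, in that order (R = Rz(yaw) Ry(pitch) Rx(roll)).
In Python, from workcell import env gives the robot as it stands.
- The arm moves only by the tool arm_command, never from a script. Its argument "motion" is a list of rows, each an object with "offset": the shift along the tool's x, y, z in m, a list of three; "spin": the turn about the tool's z in rad. In form: [{"offset": [tx, ty, tz], "spin": spin}, ...]. A call has 1 to 5 rows; each row shifts and turns the commanded pose from where the row before left it, along the tool's axes as they then stand; what a row does not reach is not made up. A row lasts 1/8 s, in which the tool goes at most 62.5 mm and 10.7 degrees, less where a joint would pass 70% of its speed; a pose out of reach is approached as far as the arm can. A call with a gripper value outside its range is refused whole. "jaw" is the finger opening in m, from 0 to 0.0912, set as the call begins (left out, the last holds). The fingers move at their own pace and stop on an object; "newtons" is the grip in N (left out, the last holds). Time passes only in rows, so rows that do not move let the fingers close. It gives the time, the measured TCP pose, the force, the opening and the grip force at its end, in the units of the state.
- env.state(): the state, without advancing time (a new reading comes with each control period).
- env.grab_frame(name): name is "scene" or "top" or "wrist"; returns (picture, depth): 384x512x3 uint8, blue, green, red; 384x512 float32, mm along the optical axis (not along the pixel's ray), 0 where there is no reading.
- env.camera_model(name): a dict with "fx", "fy", "cx", "cy" (pixels), "k1" (the pictures are not rectified: a ray, as slopes to the right and down, at radius r is drawn at 1 + k1 r^2 times it, then the intrinsics apply), "eye" and "rotation" of the camera in the world; the wrist camera has in their place "hand_eye" (4x4, takes a point from camera to tool coordinates, whose origin is the TCP and whose axes are the flange's). Camera axes: x right, y down, z forward; pixel columns grow to the right and rows downward; lengths in mm; the calibration is good to about 2 mm. A picture is of the moment at which its call begins: read the wrist's pose just before it. camera_model takes no time and is no camera call.
- env.job_done(): hands the job in; it is judged then, once.
Trained networks look in the newest picture that a camera, given by its name, has taken for a name from the list of things; names that differ only in an ending like _2 or _b are one class to them, and where a whole thing is asked for, a point or a joint stands for the part that bears it (a point fixed in the world has none). Each returns a list of dicts, best first, with "score" (0 to 1); they miss things now and then, are a little off and sometimes report something else, mostly with a low value. They report only what shows in the picture. A call takes as long as a camera call.
- env.boxes_of(camera, target): "bbox" ([left, top, right, bottom] in pixels, round what is visible of it).
- env.pinpoint(camera, target): "location" ([column, row] in pixels: a listed point, or the origin of a listed thing).
The state is a dict: "time_s": time; "qpos": joint angles; "qvel": joint speeds; "effort": joint torques, N m; "ee_pos": TCP position; "ee_rot": TCP orientation; "force": force on the tool from outside, world axes, zero at the start; "torque": the same for the moment, N m; "gripper_width": finger opening in mm; "gripper_force": force on a finger pad.
Only numpy, scipy, OpenCV 4.12 (cv2) and the standard library are available. Lean on these libraries where they do the work, as an engineer would, in place of code of your own. Each camera call takes 0.05 s, during which the arm holds its last target. There are 200 camera calls.

## Working session

There is one attempt and no reset: what is moved stays moved. The work goes in short steps, Python scripts to look and compute and a tool call to move; the robot and the scene stay as the last step left them, time stands still between calls to the robot, and variables do not carry over. Pictures are saved under pics/ and viewed, at most 10 in all, crops included, and the job is handed in when it is done.

Besides the shell and the picture viewer there is one more tool, called after "Request:" as name(argument=value, ...) on one line, values as JSON. arm_command: Moves the arm, as the interface text tells. Its arguments: {"type":"object","properties":{"motion":{"type":"array"},"jaw":{"type":"number"},"newtons":{"type":"number"}},"required":["motion"]}

```bash
ls; mkdir -p pics; cat > h.py <<'E'
import numpy as np, cv2
from workcell import env
from scipy.spatial.transform import Rotation as R
def pose():
    s=env.state(); return np.array(s['ee_pos']), R.from_euler('xyz',s['ee_rot'],degrees=True).as_matrix()
def cam(name):
    m=env.camera_model(name)
    if name=='wrist':
        p,r=pose(); T=np.eye(4);T[:3,:3]=r;T[:3,3]=p
        T=T@np.array(m['hand_eye']); return m,T[:3,:3],T[:3,3]
    return m,np.array(m['rotation']),np.array(m['eye'])
def cloud(name):
    m,r,e=cam(name); img,d=env.grab_frame(name)
    h,w=d.shape; u,v=np.meshgrid(np.arange(w),np.arange(h))
    K=np.array([[m['fx'],0,m['cx']],[0,m['fy'],m['cy']],[0,0,1.]])
    xy=cv2.undistortPoints(np.stack([u,v],-1).reshape(-1,1,2).astype(float),K,np.array([m['k1'],0,0,0.])).reshape(h,w,2)
    P=np.dstack([xy,np.ones((h,w))])*d[...,None]
    W=P@r.T+e; W[d==0]=np.nan
    return img,d,W
E
python3 - <<'E'
from h import *
print(env.state())
ims=[]
for c in ['scene','top']:
    m=env.camera_model(c);print(c,m)
    img,d,W=cloud(c); np.savez(c,img=img,W=W); cv2.imwrite(f'pics/{c}.png',img)
    ims.append(img)
    for t in ['plaque','easel','rack','tile_a','cup','bottle']:
        print(t,[(np.round(b['bbox']).tolist(),round(b['score'],2)) for b in env.boxes_of(c,t)][:3])
    for t in ['plaque','easel','slot_floor','rack']:
        for b in env.pinpoint(c,t)[:2]:
            u,v=np.round(b['location']).astype(int); print(t,u,v,round(b['score'],2),np.round(W[v,u]))
E
```

```text
pics
{'time_s': 0.0, 'qpos': array([ 6.40551771e+01,  1.83506567e+01,  8.97061450e+01, -7.30590335e-04,
        7.20424655e+01, -1.14635090e+00]), 'qvel': array([ 0.00780359, -0.08488801, -0.06455036, -0.10666455,  0.01159071,
       -0.00927376]), 'effort': array([-1.25843559e-03, -4.12445927e+01, -2.31978571e+01,  7.27015338e-02,
        4.52915090e-02, -1.28211072e-04]), 'ee_pos': array([240.97077107, 521.54974214, 227.1318858 ]), 'ee_rot': array([-1.79900739e+02, -1.29149502e-03,  1.55201753e+02]), 'force': array([0.84774307, 1.01137558, 0.24388207]), 'torque': array([ 0.01218735,  0.0473904 , -0.0101531 ]), 'gripper_force': 0.0, 'gripper_width': 91.28022165639648}
scene {'fx': 411.7985937614312, 'fy': 411.7985937614312, 'cx': 252.9140057741741, 'cy': 192.7030841834863, 'k1': 0.006709697736833188, 'eye': array([1255.92005143,  229.61740485,  821.1636794 ]), 'rotation': array([-137.29920612,   -0.15650304,  107.09128151])}Traceback (most recent call last):
  File "<stdin>", line 6, in <module>
  File "h.py", line 18, in cloud
    W=P@r.T+e; W[d==0]=np.nan
      ~~~~~^~
ValueError: operands could not be broadcast together with shapes (384,512) (3,)
```

```bash
sed -i "s/return m,np.array(m\['rotation'\])/return m,R.from_euler('xyz',m['rotation'],degrees=True).as_matrix()/" h.py
python3 - <<'E'
from h import *
print(env.camera_model('wrist'))
ims=[]
for c in ['scene','top']:
    img,d,W=cloud(c); np.savez(c,img=img,W=W)
    ims.append(img)
    for t in ['plaque','easel','rack','tile_a','cup','bottle']:
        print(t,[(np.round(b['bbox']).tolist(),round(b['score'],2)) for b in env.boxes_of(c,t)][:3])
    for t in ['plaque','easel','slot_floor','rack']:
        for b in env.pinpoint(c,t)[:2]:
            u,v=np.round(b['location']).astype(int); print(t,u,v,round(b['score'],2),np.round(W[v,u]))
cv2.imwrite('pics/both.png',cv2.resize(np.vstack(ims),(400,600)))
cv2.imwrite('pics/top.png',cv2.resize(ims[1],(800,600)))
cv2.imwrite('pics/scene.png',cv2.resize(ims[0],(800,600)))
E
```

```text
{'fx': 292.1471850185008, 'fy': 292.1471850185008, 'cx': 257.639466756553, 'cy': 188.8582406104722, 'k1': -0.03246027280489929, 'hand_eye': array([[ 8.26610503e-05, -9.58422210e-01, -2.85353922e-01,
         8.07855250e+01],
       [ 9.99999572e-01,  3.42101717e-04, -8.59342906e-04,
        -5.37728235e-02],
       [ 9.21233394e-04, -2.85353729e-01,  9.58421828e-01,
        -1.57128118e+02],
       [ 0.00000000e+00,  0.00000000e+00,  0.00000000e+00,
         1.00000000e+00]])}
plaque [([324.0, 165.0, 355.0, 228.0], 0.79)]
easel [([309.0, 193.0, 358.0, 237.0], 0.75)]
rack [([112.0, 127.0, 218.0, 198.0], 0.64)]
tile_a [([174.0, 132.0, 200.0, 173.0], 0.88), ([122.0, 117.0, 158.0, 158.0], 0.69)]
cup [([242.0, 160.0, 271.0, 200.0], 0.64)]
bottle [([220.0, 181.0, 245.0, 227.0], 0.64)]
plaque 352 214 0.86 [559. 274.  36.]
easel 348 220 0.92 [579. 268.  35.]
slot_floor 166 159 0.69 [ 518. -248.   42.]
rack 167 161 0.73 [ 523. -243.   41.]
plaque [([163.0, 179.0, 185.0, 228.0], 0.84)]
easel [([155.0, 188.0, 202.0, 228.0], 0.65)]
rack [([314.0, 186.0, 408.0, 261.0], 0.74)]
tile_a [([326.0, 196.0, 343.0, 239.0], 0.9), ([384.0, 203.0, 405.0, 243.0], 0.85)]
cup [([243.0, 197.0, 271.0, 224.0], 0.59)]
bottle [([256.0, 160.0, 279.0, 185.0], 0.9)]
plaque 165 208 0.68 [538. 249.  76.]
easel 164 207 0.97 [544. 255.  59.]
slot_floor 359 224 0.8 [ 492. -263.    9.]
slot_floor 264 177 0.51 [611.  -8.  85.]
rack 359 224 0.6 [ 492. -263.    9.]
```

View pics/scene.png

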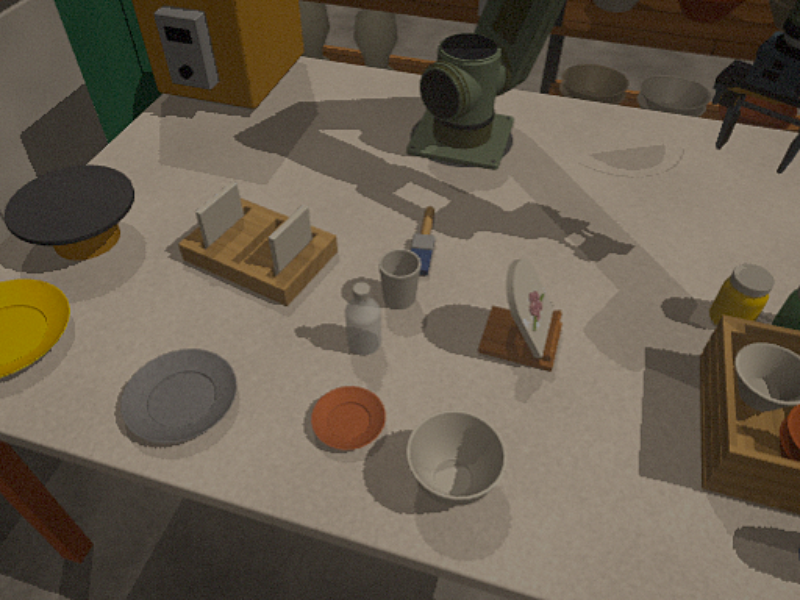

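View pics/top.png

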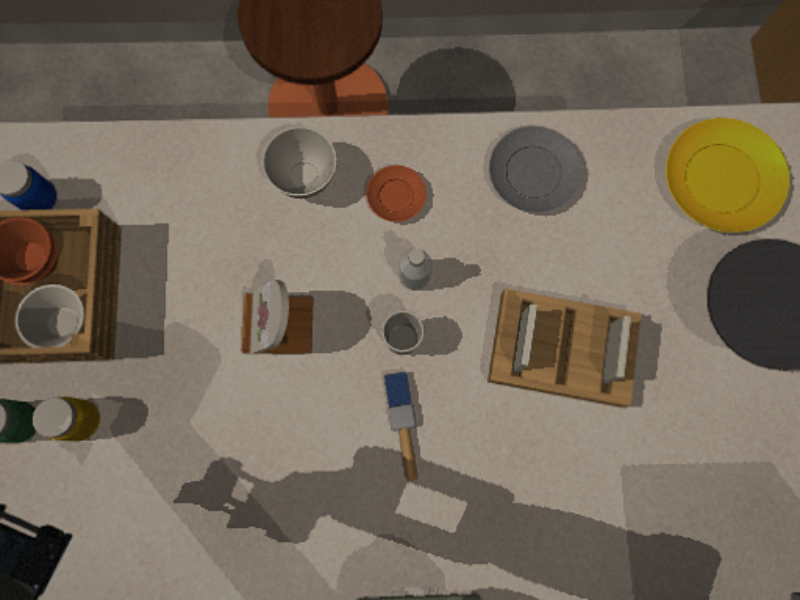

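Scene view: the plaque (530,310) faces world +y on the easel, the rack is at (260,250) with its middle slot empty, and the cup (400,278) and bottle (362,320) stand between them. The top view confirms the layout: rack at (565,347), plaque at (268,315). I'll fit the geometry next.

```bash
python3 - <<'E'
from h import *
for c,bb,rb in [('scene',(324,165,355,228),(112,117,218,198)),('top',(160,176,188,230),(308,180,415,265))]:
    z=np.load(c+'.npz');W=z['W'];img=z['img']
    hsv=cv2.cvtColor(img,cv2.COLOR_BGR2HSV)
    l,t,r,b=rb; P=W[t:b,l:r].reshape(-1,3)
    q=P[(abs(P[:,2]-40)<5)]
    rect=cv2.minAreaRect(q[:,:2].astype(np.float32)); print(c,'rack',rect,len(q),np.median(q[:,2]))
    hi=P[(P[:,2]>60)]; 
    print(' tiles top z',np.nanpercentile(P[:,2],99.5))
    k,lab,cen=cv2.kmeans(hi[:,:2].astype(np.float32),2,None,(3,50,.1),5,0)
    for i in (0,1): print('  tile',cen and 0 if False else cen[i], cv2.minAreaRect(hi[lab[:,0]==i][:,:2].astype(np.float32)))
    l,t,r,b=bb; S=hsv[t:b,l:r,1].ravel(); P=W[t:b,l:r].reshape(-1,3)
    m=(P[:,2]>50)&(S<70); p=P[m]
    # RANSAC-lite plane
    best=None;rng=np.random.default_rng(0)
    for _ in range(400):
        a=p[rng.choice(len(p),3,False)]; n=np.cross(a[1]-a[0],a[2]-a[0]); 
        if np.linalg.norm(n)<100: continue
        n/=np.linalg.norm(n); inl=abs((p-a[0])@n)<2.5
        if best is None or inl.sum()>best.sum(): best=inl
    q=p[best]; cc=q.mean(0); n=np.linalg.svd(q-cc)[2][2]; n*=np.sign(n[1])
    print(' plaque n',n,'yaw',np.degrees(np.arctan2(n[1],n[0])),'tilt',np.degrees(np.arcsin(n[2])),len(q),len(p),'c',cc)
    e=np.array([n[0],n[1],0])/np.hypot(n[0],n[1]); w=np.cross([0,0,1],e)
    # front face at z: solve along e
    print(' width mid (world xyz of extents)', np.percentile(q@w,[1,99]), 'z',np.percentile(q[:,2],[1,99]),'w',w,'e',e)
    f=cc@n
    for zz in (32,100,150): print(' front face e-coord at z',zz,(f-n[2]*zz)/np.hypot(n[0],n[1]))
    print(' top pts',p[p[:,2]>np.percentile(p[:,2],97)].mean(0), p[:,2].max())
E
```

```text
scene rack ((494.9138488769531, -265.1250915527344), (239.0025177001953, 163.3852081298828), 77.7998046875) 2200 40.28310273413075
 tiles top z 111.3833950957701
  tile [ 511.79013 -187.73727] ((506.30560302734375, -190.1859893798828), (15.493338584899902, 101.75505065917969), 77.79486846923828)
  tile [ 487.71945 -335.75067] ((482.71258544921875, -338.26641845703125), (18.222137451171875, 103.55463409423828), 78.0379867553711)
 plaque n [0.03562503 0.86465768 0.50109675] yaw 87.64067319533892 tilt 30.07258728075704 771 969 c [559.02180618 228.17680703 105.04029707]
 width mid (world xyz of extents) [-598.19156462 -489.78669785] z [ 50.69653938 155.09757415] w [-0.99915231  0.04116638  0.        ] e [0.04116638 0.99915231 0.        ]
 front face e-coord at z 32 293.28959342785447
 front face e-coord at z 100 253.9148265584149
 front face e-coord at z 150 224.96279209559162
 top pts [551.965803   197.61725013 154.67277492] 157.0461284315918
top rack ((494.8493347167969, -264.8863525390625), (237.5100860595703, 160.41693115234375), 77.6695785522461) 3939 39.760732546100144
 tiles top z 112.43071418399848
  tile [ 503.65482 -187.04529] ((505.2669677734375, -189.08119201660156), (13.000811576843262, 100.28477478027344), 77.95420837402344)
  tile [ 481.37274 -334.49286] ((482.6225891113281, -337.4256896972656), (15.63050365447998, 99.64134979248047), 77.65017700195312)
 plaque n [0.02175711 0.86192497 0.50656882] yaw 88.5540201839873 tilt 30.435549591931764 587 753 c [549.60976227 226.1234869  109.44253912]
 width mid (world xyz of extents) [-598.13147228 -492.0442891 ] z [ 51.392246   156.14659364] w [-0.99968156  0.02523443  0.        ] e [0.02523443 0.99968156 0.        ]
 front face e-coord at z 32 285.42044987704406
 front face e-coord at z 100 245.46835235349596
 front face e-coord at z 150 216.0918100567694
 top pts [553.26329903 197.10575338 155.60554886] 157.94352675637674
```

Request:
arm_command(motion=[{"offset":[0,0,0],"spin":-0.1},{"offset":[0,0,0],"spin":-0.15},{"offset":[0,0,0],"spin":-0.15},{"offset":[-0.02,-0.02,0],"spin":0},{"offset":[-0.035,-0.035,0],"spin":0}], jaw=0.0912)

```text
time_s: 1.78
ee_pos: [294.3, 465.5, 227.9]
ee_rot: [180.0, 0.0, 178.3]
force: [0.4, 0.5, 0.5]
gripper_width: 91.1
gripper_force: 0.0
```

Request:
arm_command(motion=[{"offset":[-0.035,-0.035,0],"spin":0},{"offset":[-0.035,-0.035,0],"spin":0},{"offset":[-0.035,-0.035,0],"spin":0},{"offset":[-0.035,-0.035,0],"spin":0},{"offset":[-0.035,-0.035,0],"spin":0}])

```text
time_s: 2.4
ee_pos: [464.5, 283.3, 228.1]
ee_rot: [180.0, 0.0, 178.1]
force: [0.9, 0.2, 0.0]
gripper_width: 91.4
gripper_force: 0.0
```

Request:
arm_command(motion=[{"offset":[-0.035,-0.03,0],"spin":0},{"offset":[-0.03,-0.02,0],"spin":0},{"offset":[0,0,0],"spin":0},{"offset":[0,0,0],"spin":0}])

```text
time_s: 2.9
ee_pos: [526.3, 232.7, 227.8]
ee_rot: [180.0, -0.0, 178.1]
force: [-0.3, 0.1, -1.5]
gripper_width: 91.0
gripper_force: 0.0
```

Request:
arm_command(motion=[{"offset":[-0.026,-0.027,0],"spin":0},{"offset":[0,0,0],"spin":0},{"offset":[0,0,0],"spin":0}])

```text
time_s: 3.28
ee_pos: [550.9, 205.6, 228.0]
ee_rot: [180.0, -0.0, 178.2]
force: [-0.1, 0.7, 0.1]
gripper_width: 91.7
gripper_force: 0.0
```

```bash
python3 - <<'E'
from h import *
img,d,W=cloud('wrist'); cv2.imwrite('pics/w1.png',img)
print(env.state()['ee_pos'])
bb=env.boxes_of('wrist','plaque')[0];print(bb); l,t,r,b=np.round(bb['bbox']).astype(int)
hsv=cv2.cvtColor(img,cv2.COLOR_BGR2HSV)
P=W[t:b,l:r].reshape(-1,3); S=hsv[t:b,l:r,1].ravel()
p=P[(P[:,2]>60)&(P[:,2]<170)&(S<70)]
rng=np.random.default_rng(0);best=None
for _ in range(400):
    a=p[rng.choice(len(p),3,False)]; n=np.cross(a[1]-a[0],a[2]-a[0])
    if np.linalg.norm(n)<100: continue
    n/=np.linalg.norm(n); inl=abs((p-a[0])@n)<1.5
    if best is None or inl.sum()>best.sum(): best=inl
q=p[best];cc=q.mean(0);n=np.linalg.svd(q-cc)[2][2];n*=np.sign(n[1])
print(len(q),len(p),n,'yaw',np.degrees(np.arctan2(n[1],n[0])),np.degrees(np.arcsin(n[2])))
e=np.array([n[0],n[1],0])/np.hypot(n[0],n[1]);w=np.cross([0,0,1],e)
print('w',np.percentile(q@w,[.5,99.5]))
for zz in (32,120,150): print(zz,'y front at x=550',(cc@n-n[2]*zz-n[0]*550)/n[1])
print('zmax',np.percentile(p[:,2],99.5))
E
```

```text
[550.94010027 205.62125983 228.04246928]
{'bbox': [235.8, 124.8, 309.2, 241.8], 'score': 0.85}
4209 5409 [0.02680667 0.86412554 0.50256189] yaw 88.22315568560816 30.169638450839912
w [-598.21407526 -490.39909501]
32 y front at x=550 270.57437753249417
120 y front at x=550 219.39495492791647
150 y front at x=550 201.94742449453764
zmax 155.8412618819195
```

View pics/w1.png

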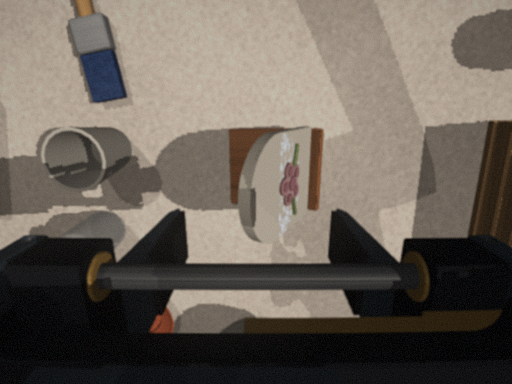

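The wrist view shows the plaque at (275,185), between the open fingers (180 and 335), and its pose agrees with the first fit. Next I descend around the free top.

Request:
arm_command(motion=[{"offset":[0,0,0.03],"spin":0},{"offset":[0,0,0.03],"spin":0},{"offset":[0,0,0.02],"spin":0},{"offset":[0,0,0.013],"spin":0},{"offset":[0,0,0],"spin":0}])

```text
time_s: 4.0
ee_pos: [551.3, 204.9, 134.4]
ee_rot: [-180.0, -0.1, 178.2]
force: [-0.5, 0.2, 0.1]
gripper_width: 91.2
gripper_force: 0.0
```

Request:
arm_command(motion=[{"offset":[0,0,0],"spin":0},{"offset":[0,0,0],"spin":0},{"offset":[0,0,0],"spin":0}], jaw=0.044, newtons=10)

```text
time_s: 4.38
ee_pos: [552.2, 204.7, 135.6]
ee_rot: [180.0, 0.1, 178.1]
force: [-0.2, 0.8, -0.8]
gripper_width: 63.8
gripper_force: 0.0
```

Request:
arm_command(motion=[{"offset":[0,0,0],"spin":0},{"offset":[0,0,0],"spin":0},{"offset":[0,0.005,0],"spin":0},{"offset":[0,0.005,0],"spin":0}])

```text
time_s: 4.88
ee_pos: [552.3, 214.3, 135.1]
ee_rot: [-179.9, 0.0, 178.1]
force: [-0.1, -2.8, 1.9]
gripper_width: 44.0
gripper_force: 1.3
```

Request:
arm_command(motion=[{"offset":[0,0.006,-0.001],"spin":0},{"offset":[0,0.006,-0.001],"spin":0},{"offset":[0,0.006,0],"spin":0},{"offset":[0,0.006,0],"spin":0},{"offset":[0,0,0],"spin":0}])

```text
time_s: 5.5
ee_pos: [552.9, 239.3, 136.7]
ee_rot: [180.0, -0.0, 178.2]
force: [-0.1, 0.2, -0.1]
gripper_width: 43.9
gripper_force: 0.3
```

```bash
python3 - <<'E'
from h import *
print(env.state()['force'],env.state()['gripper_force'])
img,d,W=cloud('scene'); cv2.imwrite('pics/s2.png',cv2.resize(img[130:260,270:430],None,fx=4,fy=4))
E
```

```text
[-0.12801405  0.17959592 -0.05573337] 0.34201333299279213
```

View pics/s2.png

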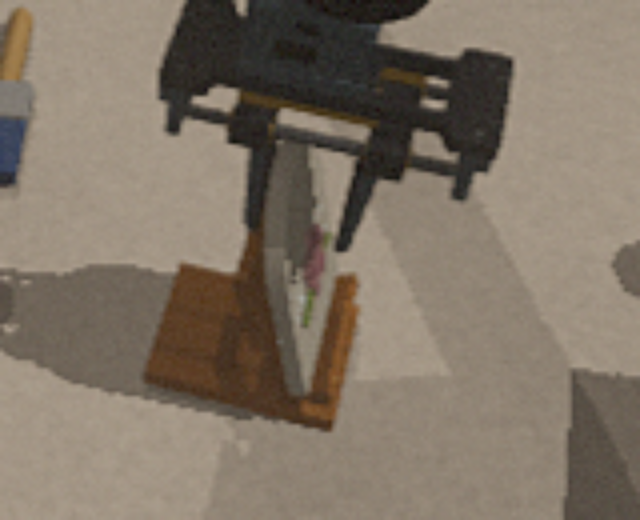

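The plaque, at (295,280) in the crop, is following the back finger (260,190). Its foot still rests on the easel ledge, and the remaining tilt is about 15°. I'll continue.

Request:
arm_command(motion=[{"offset":[0,0.006,0],"spin":0},{"offset":[0,0.006,0],"spin":0},{"offset":[0,0.004,0],"spin":0},{"offset":[0,0,0],"spin":0}])

```text
time_s: 6.05
ee_pos: [553.6, 255.0, 136.9]
ee_rot: [180.0, 0.0, 178.1]
force: [0.6, -0.5, -0.1]
gripper_width: 44.1
gripper_force: 0.3
```

Request:
arm_command(motion=[{"offset":[0,0.001,0],"spin":0},{"offset":[0,0.001,0],"spin":0},{"offset":[0,0.001,0],"spin":0},{"offset":[0,0,0],"spin":0}], jaw=0.024)

```text
time_s: 6.55
ee_pos: [553.6, 257.7, 137.0]
ee_rot: [180.0, 0.0, 178.1]
force: [-0.0, 0.0, 0.6]
gripper_width: 24.0
gripper_force: 0.2
```

Request:
arm_command(motion=[{"offset":[0,0.001,0],"spin":0},{"offset":[0,0.001,0],"spin":0},{"offset":[0,0.001,0],"spin":0},{"offset":[0,0,0],"spin":0}], jaw=0.005)

```text
time_s: 7.05
ee_pos: [553.7, 261.1, 136.7]
ee_rot: [180.0, -0.0, 178.1]
force: [0.3, 2.4, -2.8]
gripper_width: 12.2
gripper_force: 10.0
```

The opening is 12.2 mm, so the pads lie flush on the slab. I'll firm the grip and lift.

Request:
arm_command(motion=[{"offset":[0,0,0],"spin":0},{"offset":[0,0,0],"spin":0},{"offset":[0,0,-0.01],"spin":0},{"offset":[0,0,-0.02],"spin":0},{"offset":[0,0,-0.03],"spin":0}], newtons=45)

```text
time_s: 7.68
ee_pos: [552.8, 259.1, 196.8]
ee_rot: [-179.8, -0.2, 178.1]
force: [-0.3, 0.3, -4.0]
gripper_width: 11.9
gripper_force: 45.0
```

Request:
arm_command(motion=[{"offset":[0,0,-0.03],"spin":0},{"offset":[0,0,-0.04],"spin":0},{"offset":[0,0,-0.03],"spin":0},{"offset":[0,0,0],"spin":0},{"offset":[0,0,0],"spin":0}])

```text
time_s: 8.3
ee_pos: [552.9, 259.7, 295.3]
ee_rot: [-179.9, -0.2, 178.1]
force: [0.3, -0.2, -5.2]
gripper_width: 11.7
gripper_force: 45.0
```

```bash
cat > held.py <<'E'
from h import *
p0,r0=pose(); img,d,W=cloud('scene')
bb=env.boxes_of('scene','plaque');print(bb[:2],env.state()['ee_pos'])
l,t,r,b=np.round(bb[0]['bbox']).astype(int)
P=W[t-3:b+4,l-3:r+4].reshape(-1,3); hsv=cv2.cvtColor(img,cv2.COLOR_BGR2HSV)[t-3:b+4,l-3:r+4].reshape(-1,3)
L=(P-p0)@r0  # tool coords
m=(abs(L[:,1])<25)&(abs(L[:,0])<75)&(L[:,2]>18)&(L[:,2]<140)
q=L[m]; print('tool y by z:')
for a in range(20,130,15):
    s=q[(q[:,2]>=a)&(q[:,2]<a+15)]
    if len(s)>5: print(a,len(s),np.round(np.percentile(s[:,0],[1,50,99])),np.round(np.percentile(s[:,1],[2,50,98]),1))
print('z extents',np.percentile(q[:,2],[1,99]))
E
python3 held.py
```

```text
[{'bbox': [354.6, 110.5, 378.0, 181.4], 'score': 0.95}] [552.87332939 259.95331319 294.79190993]
tool y by z:
20 51 [-56. -54.  -1.] [-6.1  1.5 10. ]
35 45 [-56. -53.  -2.] [-5.5  2.2  9.7]
50 49 [-56. -54. -15.] [-5.8  2.4  9.4]
65 30 [-57. -55. -53.] [-5.4 -0.1  5.3]
80 29 [-57. -54. -50.] [-5.8 -0.2  5.5]
95 14 [-55. -54. -53.] [-5.9 -0.3  4.8]
z extents [18.5924005  99.10007743]
```

Request:
arm_command(motion=[{"offset":[0.001,-0.015,0],"spin":0},{"offset":[0.002,-0.03,0],"spin":0},{"offset":[0.003,-0.04,0],"spin":0},{"offset":[0.003,-0.045,0],"spin":0},{"offset":[0.003,-0.045,0],"spin":0}])

```text
time_s: 9.02
ee_pos: [535.1, 83.8, 296.4]
ee_rot: [-179.9, -0.1, 178.1]
force: [0.6, -0.3, -4.9]
gripper_width: 11.4
gripper_force: 45.0
```

Request:
arm_command(motion=[{"offset":[0.004,-0.045,0],"spin":0},{"offset":[0.004,-0.045,0],"spin":0},{"offset":[0.004,-0.045,0],"spin":0},{"offset":[0.004,-0.045,0],"spin":0},{"offset":[0.004,-0.045,0],"spin":0}])

```text
time_s: 9.65
ee_pos: [507.3, -140.2, 296.5]
ee_rot: [-180.0, -0.1, 178.1]
force: [0.8, 0.2, -4.7]
gripper_width: 11.5
gripper_force: 45.0
```

Request:
arm_command(motion=[{"offset":[0.004,-0.045,0],"spin":0},{"offset":[0.003,-0.045,0],"spin":0},{"offset":[0.001,-0.035,0],"spin":0},{"offset":[0,0,0],"spin":0.09},{"offset":[0,0,0],"spin":0.09}])

```text
time_s: 10.28
ee_pos: [495.2, -263.9, 296.1]
ee_rot: [180.0, -0.1, 167.5]
force: [0.2, 0.3, -4.2]
gripper_width: 11.9
gripper_force: 45.0
```

Request:
arm_command(motion=[{"offset":[0,0,0],"spin":0},{"offset":[0,0,0],"spin":0}])

```text
time_s: 10.52
ee_pos: [496.0, -262.9, 296.6]
ee_rot: [180.0, -0.0, 167.9]
force: [-0.0, 0.1, -4.1]
gripper_width: 11.6
gripper_force: 45.0
```

```bash
python3 - <<'E'
from h import *
p,r=pose(); print(p,env.state()['ee_rot'])
img,d,W=cloud('wrist'); cv2.imwrite('pics/w3.png',img)
for b in env.boxes_of('wrist','rack')[:1]: print(b)
q=W[(abs(W[...,2]-40)<6)&(np.hypot(W[...,0]-495,W[...,1]+265)<170)]
print(len(q),cv2.minAreaRect(q[:,:2].astype(np.float32)))
# slot: rack-frame low points
a=np.radians(77.7);ey=np.array([np.cos(a),np.sin(a)]);ex=np.array([ey[1],-ey[0]])
X=(W[...,:2]-[494.9,-265])@np.stack([ex,ey],1)
m=(abs(X[...,1])<30)&(abs(X[...,0])<90)&(W[...,2]<50)
for x0 in range(-90,90,10):
    k=m&(X[...,0]>=x0)&(X[...,0]<x0+10); 
    lo=k&(W[...,2]<34); hi=k&(W[...,2]>37)&(W[...,2]<44)
    y=X[...,1]
    up=y[hi&(y>0)]; dn=y[hi&(y<0)]
    print(x0,k.sum(),lo.sum(),np.round(np.percentile(y[lo],[2,98]),1) if lo.sum()>5 else '', 'edges',np.round(np.percentile(dn,98),1) if len(dn) else '',np.round(np.percentile(up,2),1) if len(up) else '', 'zmin',np.round(np.nanmin(W[...,2][k]),0) if k.any() else '')
E
python3 held.py
```

```text
[ 496.04362401 -262.92738632  296.64419927] [ 1.79998894e+02 -4.43624985e-02  1.67873003e+02]
{'bbox': [171.4, 104.4, 342.6, 214.3], 'score': 0.93}
12237 ((495.22821044921875, -265.64874267578125), (236.28823852539062, 159.38232421875), 77.69577026367188)
-90 279 279 [-29.1  28.7] edges   zmin -3.0
-80 330 24 [-4.2 28.3] edges -0.7 0.7 zmin -1.0
-70 312 37 [-9.2  7.9] edges -0.6 1.6 zmin 9.0
-60 308 92 [-9.2  7.8] edges -10.3 9.1 zmin 8.0
-50 330 88 [-9.2  7.8] edges -10.4 9.2 zmin 8.0
-40 219 26 [-9.2  6.7] edges -10.4 12.0 zmin 9.0
-30 168 0  edges -11.6 14.2 zmin 37.0
-20 146 0  edges -13.4 16.5 zmin 39.0
-10 138 0  edges -14.8 18.0 zmin 38.0
0 120 0  edges -14.9 21.0 zmin 38.0
10 105 0  edges -16.4 21.2 zmin 38.0
20 107 0  edges -16.5 21.3 zmin 38.0
30 109 0  edges -16.6 21.5 zmin 38.0
40 92 0  edges -16.7 21.7 zmin 38.0
50 78 0  edges -18.3 24.1 zmin 38.0
60 78 0  edges -18.4 25.0 zmin 39.0
70 23 0  edges -18.5 25.3 zmin 38.0
80 0 0  edges   zmin 
[{'bbox': [132.8, 58.6, 169.1, 121.8], 'score': 0.72}] [ 496.49719007 -262.73285881  296.92734106]
tool y by z:
20 215 [-55.  -9.  54.] [-2.4  6.3 10.9]
35 188 [-55. -10.  55.] [-2.5  6.5 12.5]
50 169 [-55. -15.  53.] [-2.3  6.6 10.7]
65 178 [-55.  -8.  55.] [-2.5  5.8  8.1]
80 176 [-55.  -7.  55.] [-2.3  5.6  7.7]
95 72 [-55.  -7.  54.] [-1.8  5.2  8.5]
z extents [ 18.83294885 100.42474846]
```

View pics/w3.png

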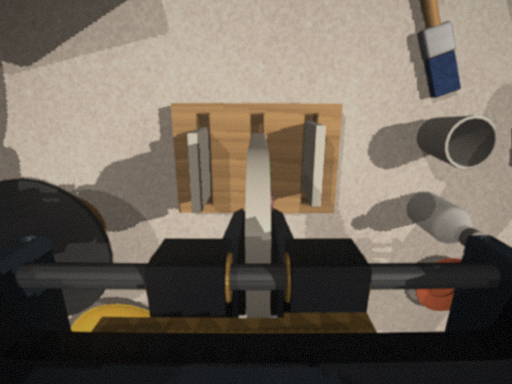

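The wrist view shows the plaque at (257,190), parallel to and just over the middle slot (257,122), with tiles at (200,168) and (315,160). A small correction across the slot is needed, then I descend.

Request:
arm_command(motion=[{"offset":[0.001,-0.003,0.02],"spin":0},{"offset":[0,0,0.035],"spin":0},{"offset":[0,0,0.035],"spin":0},{"offset":[0,0,0.03],"spin":0},{"offset":[0,0,0.01],"spin":0}])

```text
time_s: 11.35
ee_pos: [494.0, -264.9, 165.1]
ee_rot: [179.9, -0.2, 167.8]
force: [0.5, 0.7, -3.6]
gripper_width: 11.8
gripper_force: 45.0
```

Request:
arm_command(motion=[{"offset":[0,0,0],"spin":0},{"offset":[0,0,0],"spin":0}])

```text
time_s: 11.6
ee_pos: [495.9, -266.0, 168.4]
ee_rot: [-180.0, 0.2, 167.8]
force: [-0.4, 0.5, -4.4]
gripper_width: 12.0
gripper_force: 45.0
```

```bash
cat > near.py <<'E'
from h import *
p,r=pose(); print(p,env.state()['ee_rot'])
a=np.radians(77.7);ey=np.array([np.cos(a),np.sin(a)]);ex=np.array([ey[1],-ey[0]])
for c in ['wrist','scene','top']:
    img,d,W=cloud(c); 
    if c=='wrist': cv2.imwrite('pics/w4.png',img)
    hsv=cv2.cvtColor(img,cv2.COLOR_BGR2HSV)
    X=(W[...,:2]-[494.9,-265])@np.stack([ex,ey],1)
    k=(abs(X[...,1])<25)&(abs(X[...,0])<70)&(hsv[...,1]<70)
    for z0,z1 in [(45,60),(60,75),(75,90),(90,110)]:
        s=X[k&(W[...,2]>z0)&(W[...,2]<z1)]
        if len(s)>8: print(c,z0,len(s),'x',np.round(np.percentile(s[:,0],[2,98]),1),'y',np.round(np.percentile(s[:,1],[3,50,97]),1))
    lo=(abs(X[...,1])<15)&(abs(X[...,0])<62)&(W[...,2]<30)&(W[...,2]>0)
    if lo.sum()>5: print(c,'slot y',np.percentile(X[lo][:,1],[2,98]),'x',np.percentile(X[lo][:,0],[2,98]))
    print(c,'minz',np.nanmin(W[...,2][k&(W[...,2]>42)]))
E
python3 near.py
```

```text
[ 495.94446126 -266.03080161  168.43621709] [-1.79950381e+02  1.70038132e-01  1.67818422e+02]
wrist 75 25 x [-54.1 -53.8] y [-5.8 -1.   3.4]
wrist 90 41 x [-54.1 -53.7] y [-6.1 -1.   3.6]
wrist slot y [-9.05656396  7.98989619] x [-61.15077249 -43.27576568]
wrist minz 73.36890709205986
scene 60 60 x [-51.2  54.6] y [1.2 4.7 6.5]
scene 75 139 x [-51.5  55.7] y [0.7 4.8 7.7]
scene 90 160 x [-52.5  55.8] y [-1.8  4.7  7. ]
scene slot y [-10.92466979  -6.51897382] x [-59.41110888  49.95109577]
scene minz 42.04655544976367
top 60 16 x [-53.4  47. ] y [2.2 6.2 6.9]
top 75 44 x [-53.8  49.6] y [5.6 6.4 7.4]
top 90 32 x [-53.5  52.3] y [6.  6.6 7.5]
top slot y [-7.26941196  3.74770509] x [-60.31575791  58.05752665]
top minz 65.02471444762455
```

View pics/w4.png

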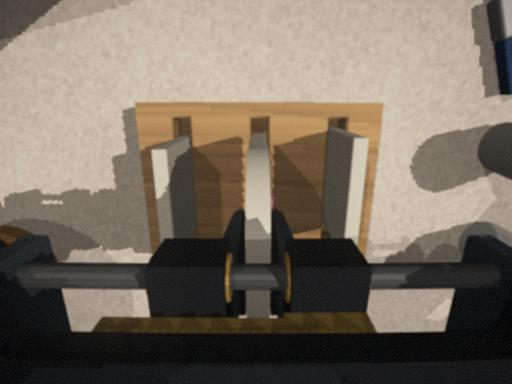

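The close view shows the plaque's edge at (258,190), centred on the slot (259,123) to within 0.6 mm. Lowering gently.

Request:
arm_command(motion=[{"offset":[0,0,0.01],"spin":0},{"offset":[0,0,0.01],"spin":0},{"offset":[0,0,0.006],"spin":0},{"offset":[0,0,0.004],"spin":0},{"offset":[0,0,0],"spin":0}])

```text
time_s: 12.38
ee_pos: [494.8, -265.4, 136.5]
ee_rot: [180.0, -0.0, 167.8]
force: [0.2, -0.0, -4.0]
gripper_width: 11.8
gripper_force: 45.0
```

Request:
arm_command(motion=[{"offset":[0,0,0.004],"spin":0},{"offset":[0,0,0.004],"spin":0},{"offset":[0,0,0.004],"spin":0},{"offset":[0,0,0],"spin":0}])

```text
time_s: 12.88
ee_pos: [494.7, -265.4, 124.5]
ee_rot: [180.0, -0.0, 167.8]
force: [1.6, -0.3, -4.1]
gripper_width: 12.1
gripper_force: 45.0
```

It is in the slot with no resistance, so I'll keep going down to contact.

Request:
arm_command(motion=[{"offset":[0,0,0.003],"spin":0},{"offset":[0,0,0.003],"spin":0},{"offset":[0,0,0],"spin":0},{"offset":[0,0,0],"spin":0}])

```text
time_s: 13.38
ee_pos: [495.0, -265.5, 119.0]
ee_rot: [180.0, 0.0, 167.8]
force: [1.1, 0.0, -4.8]
gripper_width: 11.9
gripper_force: 45.0
```

Request:
arm_command(motion=[{"offset":[0,0,0.001],"spin":0},{"offset":[0,0,0.001],"spin":0},{"offset":[0,0,0],"spin":0}])

```text
time_s: 13.75
ee_pos: [494.9, -265.5, 116.8]
ee_rot: [180.0, -0.0, 167.8]
force: [-0.7, -0.3, -4.4]
gripper_width: 11.8
gripper_force: 45.0
```

Request:
arm_command(motion=[{"offset":[0,0,0.001],"spin":0},{"offset":[0,0,0.001],"spin":0},{"offset":[0,0,0],"spin":0}])

```text
time_s: 14.12
ee_pos: [494.9, -265.5, 114.8]
ee_rot: [180.0, -0.0, 167.8]
force: [-0.1, 0.3, -5.2]
gripper_width: 11.7
gripper_force: 45.0
```

Request:
arm_command(motion=[{"offset":[0,0,0.001],"spin":0},{"offset":[0,0,0],"spin":0}])

```text
time_s: 14.38
ee_pos: [494.9, -265.5, 113.8]
ee_rot: [180.0, -0.0, 167.8]
force: [0.8, -0.3, -4.0]
gripper_width: 11.6
gripper_force: 45.0
```

Request:
arm_command(motion=[{"offset":[0,0,0.001],"spin":0},{"offset":[0,0,0],"spin":0}])

```text
time_s: 14.62
ee_pos: [494.9, -265.5, 112.8]
ee_rot: [180.0, -0.0, 167.8]
force: [-1.1, 0.5, -5.1]
gripper_width: 11.7
gripper_force: 45.0
```

Request:
arm_command(motion=[{"offset":[0,0,0.001],"spin":0},{"offset":[0,0,0],"spin":0}])

```text
time_s: 14.88
ee_pos: [495.1, -265.6, 112.5]
ee_rot: [-180.0, 0.0, 167.8]
force: [-0.5, 0.4, 0.3]
gripper_width: 11.9
gripper_force: 45.0
```

The force rose from -4.5 N to 0.3 N at z 112.5, so the floor now carries the plaque. I'll open part-way, since the tiles are close, and retreat.

Request:
arm_command(motion=[{"offset":[0,0,0],"spin":0},{"offset":[0,0,0],"spin":0},{"offset":[0,0,0],"spin":0},{"offset":[0,0,0],"spin":0}], jaw=0.035)

```text
time_s: 15.38
ee_pos: [495.0, -265.5, 112.0]
ee_rot: [180.0, 0.0, 167.8]
force: [0.2, -0.1, -0.1]
gripper_width: 35.1
gripper_force: 0.0
```

Request:
arm_command(motion=[{"offset":[0,0,-0.01],"spin":0},{"offset":[0,0,-0.02],"spin":0},{"offset":[0,0,-0.03],"spin":0},{"offset":[0,0,-0.04],"spin":0},{"offset":[0,0,-0.04],"spin":0}])

```text
time_s: 16.0
ee_pos: [494.9, -265.5, 253.9]
ee_rot: [-180.0, 0.0, 167.8]
force: [0.4, 0.3, 0.8]
gripper_width: 35.0
gripper_force: 0.0
```

Request:
arm_command(motion=[{"offset":[0,0,-0.04],"spin":0},{"offset":[0,0,0],"spin":0},{"offset":[0,0,0],"spin":0}])

```text
time_s: 16.38
ee_pos: [494.6, -265.3, 291.6]
ee_rot: [180.0, -0.0, 167.8]
force: [-0.7, 0.1, -0.5]
gripper_width: 34.9
gripper_force: 0.0
```

```bash
python3 near.py; python3 - <<'E'
from h import *
img,d,W=cloud('scene')
k=(np.hypot(W[...,0]-495,W[...,1]+265)<40)&(W[...,2]<175)
print('plaque top z',np.nanpercentile(W[...,2][k],[98,99.8]))
w,_=env.grab_frame('wrist')
a=cv2.resize(img[90:220,90:270],(720,520)); cv2.imwrite('pics/s5.png',a)
E
```

```text
[ 494.56306984 -265.3066686   291.64388831] [ 1.79984487e+02 -3.36408491e-02  1.67807933e+02]
wrist 45 15 x [-55.6  37.6] y [-5.2  6.3  6.8]
wrist 60 23 x [-55.5  32.3] y [-4.7  6.3  6.7]
wrist 75 47 x [-55.5  19.8] y [-3.6  6.2  7.5]
wrist 90 47 x [-55.3   6.7] y [-6.2  0.8  7.2]
wrist slot y [-9.17505124  7.77293776] x [-61.83268709  58.47525554]
wrist minz 46.28099025507322
scene 45 71 x [-51.6  54.7] y [-0.   5.3  7.3]
scene 60 85 x [-52.1  54.8] y [-2.9  5.   7.5]
scene 75 103 x [-54.3  54.3] y [0.3 4.8 7.9]
scene 90 182 x [-51.4  53.9] y [-2.3  5.1  7.5]
scene minz 42.090208309175864
top 45 15 x [-55.1  10.6] y [-3.   6.7 10.7]
top 60 25 x [-55.2  30.9] y [ 0.9  7.  12.2]
top 75 34 x [-55.1  27.6] y [-2.6  6.8  8.1]
top 90 63 x [-54.8  25.3] y [-2.8  6.6  7.9]
top slot y [-7.79493781  7.32148823] x [-60.65040977  29.88400411]
top minz 43.440142731062906
plaque top z [149.36009024 151.05982718]
```

View pics/s5.png

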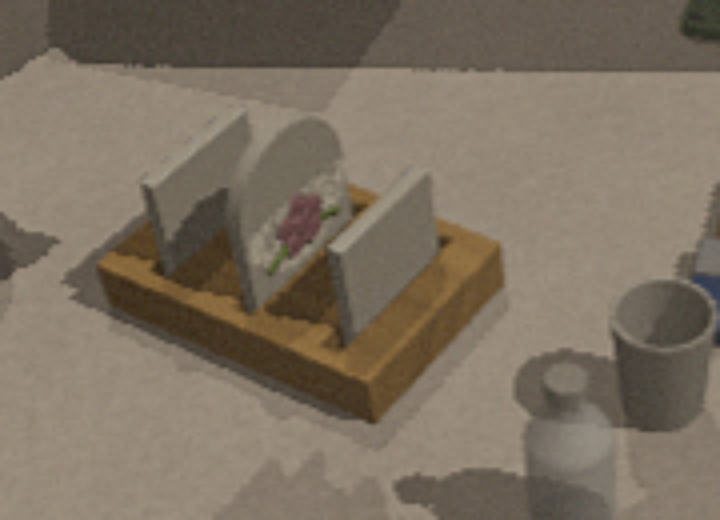

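The plaque, at (290,215) in the crop, stands upright and seated with its top at about 150 mm. Both tiles, the cup and the bottle are still standing in their places.

```bash
python3 -c "
from workcell import env
print(env.job_done())"
```

```text
the job is handed in; nothing more can be done
None
```

The plaque is standing upright, arched end up, on the floor of the rack's middle slot and is released, with the tiles, cup and bottle still in place; I handed the job in at about 17 s, and no verdict came back.

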